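# Put the food processor's discs away under their retaining cap

### The job

Put the food processor's two discs away: stack them squarely on the spindle of their storage stand, one on top of the other, hubs up and in either order, and let go of them. Then push the red cap straight down onto the stud at the top of the spindle until it clicks over the prongs, keep pressing after the click until it is fully home, and finish there, still holding the cap pressed firmly down - do not let go at the end. Leave the other kitchen things where they are.

Things in the scene. Friction and masses are not known exactly. Their poses are not given: they have to be found in the camera images.
- stand: grey storage stand, fixed: round foot 133 mm across, 12 mm high, with an oblong spindle in its middle, 30 mm (stand's x) by 18 mm (y) up to 54 mm, then tapering to a flat shoulder 27 x 15 mm at 62 mm above the worktop. Origin: centre of the underside, z up. Discs slide down over it, long side of the hole along the stand's x, 1.5 mm play each side
- stand_level1 (a point): on the spindle's axis, 12 mm above the worktop: top of the foot, where the first disc's underside rests; axes as the stand's
- stand_level2 (a point): on the spindle's axis, 36 mm above the worktop, where the second disc's underside rests, on the first one's hub
- stand_seat (a point): centre of the spindle's shoulder, 62 mm above the worktop, where the cap's underside rests when fully home; axes as the stand's. From it rises the white split stud, 22.5 mm high: thin fixed ribs within 7.5 mm of the axis and, on the +x and -x sides, two springy plastic prongs, 7 mm from the axis at the tips, bulging to 11 mm at 9 mm above the shoulder
- prong_far (a joint): bending of the springy prong on the stand's +x side, rad; 0 = free, grows as it is pushed inward (0.1 to 0.3 as the cap's lip passes its bulge, back to 0 when the cap is home)
- prong_near (a joint): the same for the prong on the stand's -x side
- slicing_disc_hub (a point): slicing disc, with two long blades. Steel disc, 130 mm across, 3 mm thick (rim 5), flat on the worktop, 140 g. In its middle an upright black hub, top 24 mm above the disc's underside, 56 mm long (x) by 40 mm wide (y), flat-sided: take it by the 40 mm width, from above. An oblong hole, 33 (x) by 21 mm, runs through it. This point: hub centre, 12 mm above the underside; z up. A half turn fits too
- grating_disc_hub (a point): grating disc, with three rings of teeth. Steel disc, 130 mm across, 3 mm thick (rim 5), flat on the worktop, 140 g. In its middle an upright black hub, top 24 mm above the disc's underside, 56 mm long (x) by 40 mm wide (y), flat-sided: take it by the 40 mm width, from above. An oblong hole, 33 (x) by 21 mm, runs through it. This point: hub centre, 12 mm above the underside; z up. A half turn fits too
- cap_mid (a point): red snap cap: a round ribbed knob 44 mm across and 32 mm high, 45 g, flat on top, open below, standing upright at any yaw. This point is its centre, half-way up, 16 mm above its underside; z up. It goes straight down on the stud and is home when this point is 16 mm above stand_seat
- cap_mouth (a point): centre of the cap's underside. Inside, a lip of 17 mm bore, 5 mm deep, rides over the prongs: from about 14 mm above the shoulder the push rises to a peak (8 to 18 N) near 10 mm; then it drops suddenly, the lip slides on and the prongs snap out over it, drawing the cap down the last 5 mm to a hard stop on the shoulder
- egg_box: closed grey-brown cardboard egg box with a picture on its lid, 106 x 156 x 72 mm; leave it alone. Origin: centre of its underside
- mug: orange mug, 81 x 113 x 101 mm; leave it alone. Origin: centre of its underside
- onion: brown onion, 82 x 83 x 94 mm; leave it alone. Origin: centre of its underside
- garlic: garlic bulb, 53 mm; leave it alone. Origin: centre of its underside
- lemon: yellow lemon, 71 x 53 x 51 mm; leave it alone. Origin: centre of its underside
- teaspoon: steel teaspoon, 139 x 30 x 10 mm; leave it alone. Origin: centre of its underside

How it is judged:
By the outcome, as a careful person would: the job done as asked, in the order asked, and still so for the second after the job is handed in, while the arm keeps its last pose, push and grip.
It also fails if it takes over 72 s, if anything falls off the work surface, if the arm or the gripper's body presses on something with over 40 N, if the wrist force passes 120 N, or if a joint passes its speed limit or range.

### The arm

A 6-joint arm with a two-finger parallel gripper is mounted at the origin on a cart in front of the work surface, level with it; the furniture and walls round the work are solid. World frame = base frame: x ahead of the robot, y to its left, z up, the work surface at z = 0. Lengths are in m, angles in rad, forces in N, time in s.
With the tool pointing down it reaches from about 0.25 to 0.775 m from the base axis. Payload 4 kg.
Tool frame: the origin (TCP) lies where the fingers leave the gripper's body, on its centre line; the fingertips stand 73 mm ahead of it and the grasp point (between the pads) lies 54 mm ahead of it (tip_extent is the distance from the TCP to the fingertips, in m); z points along the fingers, y is the direction in which the jaws open and shut (so a half turn about z gives the same grasp; the last joint's range is limited). The gripper opens to 85 mm and grips with 20 to 120 N. Pads are 22 mm wide; open, the fingers measure 114 mm over their backs; the gripper's body (76 mm by 85 mm) begins 54 mm behind the grasp point. The pads swing forward as they close: fully open they stand 13 mm farther back than shut.
Start: joints at [1.199, 0.087, 1.371, -0, 1.684, -0.103], TCP at [0.146, 0.53, 0.304] pointing down, gripper open.
Joint ranges: [-3.1, 3.1], [-0.76, 2.03], [0.27, 2.55], [-1.08, 4.22], [0.17, 2.65], [-2.57, 2.57]. Speed limits (rad/s): [2.79, 2.79, 3.14, 3.14, 3.14, 3.14].

### API

Orientations are given as a rotation vector (axis times angle).
In Python, from rig import get_state, get_image, calibration, finish_job, tip_extent gives the robot as it stands. The module is installed in compiled form; this text tells all that it offers.
- The arm moves only by the tool arm_command, never from a script. Its argument "moves" is one flat list of numbers, 7 for each row, row after row: the shift along the tool's x, y, z in m, then the turn, a rotation vector about the tool's x, y, z in degrees, then the closure in counts, from 0 (fully open) to 255 (shut). A call has 1 to 10 rows; each row shifts and turns the commanded pose from where the row before left it, along the tool's axes as they then stand; what a row does not reach is not made up. A row lasts 1/12 s, in which the tool goes at most 41.7 mm and 7.16 degrees, less where a joint would pass 70% of its speed; a pose out of reach is approached as far as the arm can. A call with a gripper value outside its range is refused whole. The fingers move at their own pace and stop on an object; "squeeze" is the grip in N (left out, the last holds). Time passes only in rows, so rows that do not move let the fingers close. It gives the time, the measured TCP pose, the force and the opening at its end, in the units of the state.
- get_state(): the state, without advancing time (a new reading comes with each control period).
- get_image(name): name is "scene" or "top" or "wrist"; returns (picture, depth): 480x640x3 uint8, red, green, blue; 480x640 float32, m along the optical axis (not along the pixel's ray), 0 where there is no reading.
- calibration(name): a dict with "camera_matrix" (3x3 intrinsics, pixels), "cam_to_world" (4x4, takes a point from camera to world coordinates); the wrist camera has in their place "T_tool_cam" (4x4, takes a point from camera to tool coordinates, whose origin is the TCP and whose axes are the flange's). Camera axes: x right, y down, z forward; pixel columns grow to the right and rows downward; lengths in m; the calibration is good to about 2 mm. A picture is of the moment at which its call begins: read the wrist's pose just before it. calibration takes no time and is no camera call.
- finish_job(): hands the job in, once; it reports no verdict.
The state is a dict: "clock": time; "qpos": joint angles; "joint_vel": joint speeds; "effort": joint torques, N m; "ee_pos": TCP position; "ee_rot": TCP orientation; "ft_force": force on the tool from outside, world axes, zero at the start; "torque": the same for the moment, N m; "grip_width": finger opening in m.
Only numpy, scipy, OpenCV 4.12 (cv2) and the standard library are available. Lean on these libraries where they do the work, as an engineer would, in place of code of your own. Each camera call takes 0.05 s, during which the arm holds its last target. There are 200 camera calls.

## Working session

There is one attempt and no reset: what is moved stays moved. The work goes in short steps, Python scripts to look and compute and a tool call to move; the robot and the scene stay as the last step left them, time stands still between calls to the robot, and variables do not carry over. Pictures are saved under pics/ and viewed, about 8 in all and at most 12, crops included, and the job is handed in when it is done.

Besides the shell and the picture viewer there is one more tool, called after ">>>" as a command line: name --argument value ..., lists and objects as JSON in quotes. arm_command: Moves the arm, as the interface text tells. Its arguments: {"type":"object","properties":{"moves":{"type":"array"},"squeeze":{"type":"number"}},"required":["moves"]}

```bash
mkdir -p pics; cat > h.py <<'E'
import numpy as np, cv2
from rig import *
from scipy.spatial.transform import Rotation as R
def snap(n):
    s=get_state(); im,d=get_image(n); c=calibration(n)
    K=np.array(c["camera_matrix"])
    if n=="wrist":
        T=np.eye(4);T[:3,:3]=R.from_rotvec(s["ee_rot"]).as_matrix();T[:3,3]=s["ee_pos"]
        T=T@np.array(c["T_tool_cam"])
    else: T=np.array(c["cam_to_world"])
    return im,d,K,T
def cast(uv,K,T,z):
    uv=np.atleast_2d(np.asarray(uv,float)); r=np.c_[uv,np.ones(len(uv))]@np.linalg.inv(K).T@T[:3,:3].T
    return T[:3,3]+r*((z-T[2,3])/r[:,2])[:,None]
def cloud(d,K,T):
    v,u=np.mgrid[:d.shape[0],:d.shape[1]]
    p=np.stack([(u-K[0,2])/K[0,0]*d,(v-K[1,2])/K[1,1]*d,d],-1)
    return p@T[:3,:3].T+T[:3,3]
def save(n,im): cv2.imwrite("pics/"+n,im[...,::-1])
E
python3 - <<'E'
from h import *
print(get_state(),tip_extent)
for n in("top","scene"):
    im,d,K,T=snap(n);save(n+"0.png",im);np.savez(n+"0.npz",im=im,d=d,K=K,T=T);print(n,K.round(1).tolist(),T.round(3).tolist())
print(calibration("wrist"))
E
```

```text
{'clock': 0.0, 'qpos': array([ 1.19888671e+00,  8.79826703e-02,  1.37229542e+00,  2.50187160e-05,
        1.68356478e+00, -1.03088850e-01]), 'joint_vel': array([-5.94444842e-05,  8.46259362e-04, -8.07089821e-04, -4.08903009e-04,
        8.75117261e-05,  7.70683683e-04]), 'effort': array([-1.73328181e-04, -3.51876426e+01, -3.13266671e+01, -2.50633448e-04,
        1.10647120e-02,  3.61422252e-06]), 'ee_pos': array([0.1459474 , 0.52993548, 0.30270291]), 'ee_rot': array([-0.42091361, -3.11270725,  0.00342563]), 'ft_force': array([-0.11302084, -0.0619911 , -0.24427996]), 'torque': array([0.0006793 , 0.06082913, 0.00932131]), 'grip_width': 0.0851704847627051} 0.0726
top [[562.4, 0.0, 320.0], [0.0, 562.4, 237.3], [0.0, 0.0, 1.0]] [[-0.002, -0.985, 0.172, 0.294], [-1.0, 0.002, -0.0, 0.076], [-0.0, -0.172, -0.985, 1.503], [0.0, 0.0, 0.0, 1.0]]
scene [[580.0, 0.0, 315.0], [0.0, 580.0, 242.2], [0.0, 0.0, 1.0]] [[0.499, -0.469, 0.729, -0.561], [-0.866, -0.246, 0.435, -0.535], [-0.025, -0.848, -0.529, 0.856], [0.0, 0.0, 0.0, 1.0]]
{'camera_matrix': array([[392.50443757,   0.        , 322.56584519],
       [  0.        , 392.50443757, 230.52639156],
       [  0.        ,   0.        ,   1.        ]]), 'T_tool_cam': array([[ 1.49261161e-04, -9.49439179e-01, -3.13950987e-01,
         8.04453757e-02],
       [ 9.99999987e-01,  1.23990052e-04,  1.00462006e-04,
        -9.74580463e-04],
       [-5.64557657e-05, -3.13950998e-01,  9.49439186e-01,
        -6.95337941e-02],
       [ 0.00000000e+00,  0.00000000e+00,  0.00000000e+00,
         1.00000000e+00]])}
```

View pics/top0.png

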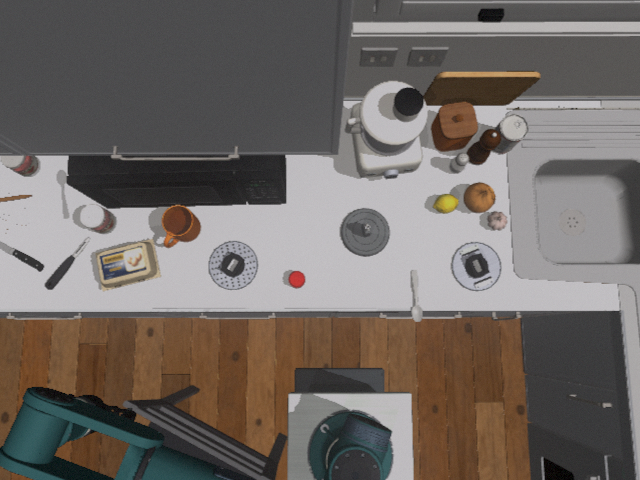

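View pics/scene0.png

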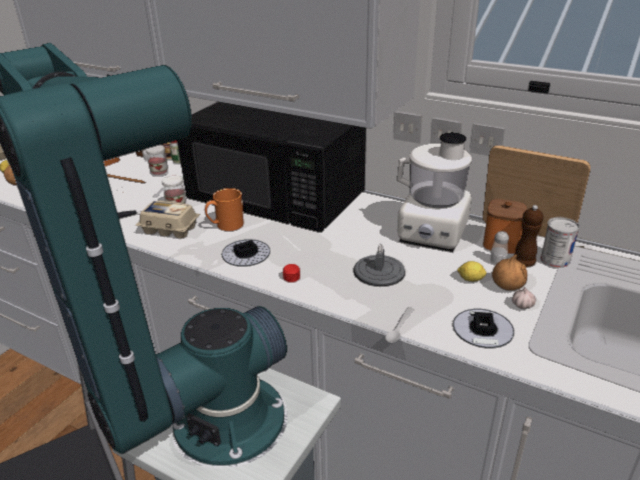

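The top view shows the grating disc at about (233,265), cap at (297,279), stand at (365,231) and slicing disc at (476,266). The scene view agrees: discs, cap and stand are all unobstructed, with cabinets overhead behind them.

```bash
cat > m.py <<'E'
from h import *
f=np.load("top0.npz");im,d,K,T=[f[k] for k in("im","d","K","T")]
P=cloud(d,K,T); hsv=cv2.cvtColor(im,cv2.COLOR_RGB2HSV)
def blob(m,c,r,z,name):
    w=np.zeros_like(m);cv2.circle(w,c,r,255,-1);m=m&w
    cs,_=cv2.findContours(m,cv2.RETR_EXTERNAL,cv2.CHAIN_APPROX_NONE)
    k=max(cs,key=cv2.contourArea)[:,0]; q=cast(k,K,T,z)[:,:2]
    r=cv2.minAreaRect((q*1000).astype(np.float32)); M=cv2.moments((q*1000).astype(np.float32)[:,None])
    print(name,"rect",np.round(r[0],1),np.round(r[1],1),round(r[2],1),"cent",round(M['m10']/M['m00'],1),round(M['m01']/M['m00'],1), "axang",np.round(np.degrees(.5*np.arctan2(2*M['mu11'],M['mu20']-M['mu02'])),1))
V=hsv[...,2]
dark=((V<70)*255).astype(np.uint8)
blob(dark,(233,265),22,.022,"grathub"); blob(dark,(476,266),24,.022,"slicehub")
red=(((hsv[...,0]<8)|(hsv[...,0]>172))&(hsv[...,1]>150)).astype(np.uint8)*255
blob(red,(297,279),20,.03,"cap")
notwhite=((V<165)*255).astype(np.uint8)
blob(notwhite,(365,231),34,.012,"stand")
for n,(u,v),z in(("g",(233,265),.024),("s",(476,266),.024),("st",(365,231),.06)):
    p=P[v-30:v+31,u-30:u+31].reshape(-1,3); print(n,np.percentile(p[:,2],[2,25,50,90,99.5]).round(4))
    q=p[(p[:,2]>(.017 if z<.03 else .03))&(p[:,2]<(.028 if z<.03 else .1))]; print(q.mean(0).round(4),len(q),(q.min(0)).round(3),q.max(0).round(3))
big=cv2.resize(np.hstack([im[230:300,200:270],im[195:265,330:400],im[230:300,440:510]]),None,fx=3.8,fy=3.8,interpolation=cv2.INTER_CUBIC);save("crops.png",big)
E
python3 m.py
```

```text
grathub rect [479.7 308.1] [58. 57.] 51.8 cent 479.6 308.3 axang -36.3
slicehub rect [ 475.3 -336.4] [57.6 57.4] 30.2 cent 475.5 -336.9 axang -5.8
cap rect [440.2 138.2] [39.4 36.8] 89.9 cent 440.4 138.6 axang 42.5
stand rect [569.1 -42.4] [135.  131.7] 89.6 cent 569.6 -43.3 axang 82.4
g [-0.0053  0.      0.0027  0.0094  0.0306]
[0.48   0.3107 0.0236] 207 [0.447 0.281 0.017] [0.512 0.34  0.028]
s [-0.0051  0.0001  0.003   0.0101  0.0327]
[ 0.4764 -0.3404  0.0236] 205 [ 0.443 -0.367  0.017] [ 0.507 -0.314  0.028]
st [-0.0052  0.0007  0.0061  0.0161  0.0861]
[ 0.5673 -0.0426  0.0626] 96 [ 0.554 -0.054  0.031] [ 0.584 -0.032  0.092]
```

View pics/crops.png

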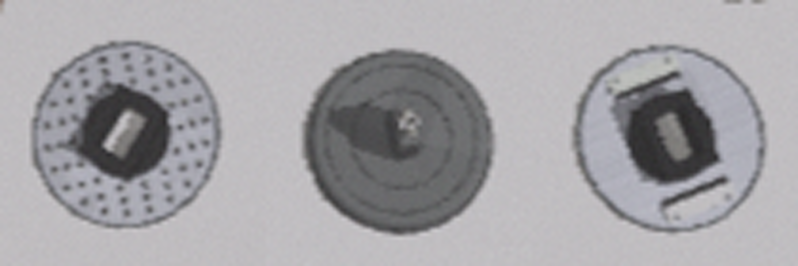

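Hub long axes look like about -35° for the grating disc and +20° for the slicing disc. The stand's yaw needs a close look. Now moving above the grating disc.

>>> arm_command --moves '[-0.038, -0.0125, 0.01, 0, 0, 2, 0, -0.038, -0.0125, 0.01, 0, 0, 2, 0, -0.038, -0.0125, 0.01, 0, 0, 2, 0, -0.038, -0.0125, 0.01, 0, 0, 2, 0, -0.038, -0.0125, 0.01, 0, 0, 2, 0, -0.038, -0.0125, 0.01, 0, 0, 2, 0, -0.038, -0.0125, 0.01, 0, 0, 2, 0, -0.038, -0.0125, 0.01, 0, 0, 2, 0, -0.038, -0.0125, 0.01, 0, 0, 2, 0, -0.038, -0.0125, 0.01, 0, 0, 2, 0]'

```text
clock: 0.93
ee_pos: [0.4399, 0.2591, 0.203]
ee_rot: [-0.958, -2.992, 0.0]
ft_force: [0.1, 1.4, -0.4]
grip_width: 0.0855
```

```bash
cat > go.py <<'E'
import sys
from h import *
# tool y angle target (deg, mod 180), tcp target
def go(x,y,z,yaw):
    s=get_state(); M=R.from_rotvec(s["ee_rot"]).as_matrix()
    t=M.T@(np.array([x,y,z])-s["ee_pos"]); a=np.degrees(np.arctan2(M[1,1],M[0,1]))
    w=-((yaw-a+90)%180-90)
    print("clock",round(s["clock"],2),"pos",s["ee_pos"].round(4),"yangle",a.round(1),"tilt",M[:,2].round(4),"q6",s["qpos"][5].round(2),"F",s["ft_force"].round(1),"w",round(s["grip_width"],4))
    print("shift tool mm",(t*1000).round(1),"turn z",round(w,1))
if __name__=="__main__": go(*map(float,sys.argv[1:5]))
E
python3 go.py .48 .309 .2 55
cat > wh.py <<'E'
from h import *
im,d,K,T=snap("wrist");P=cloud(d,K,T);save("w_g.png",im);np.savez("w_g.npz",im=im,d=d,K=K,T=T)
E
python3 wh.py
```

```text
clock 0.93 pos [0.4399 0.2591 0.203 ] yangle 54.5 tilt [-5.e-04 -0.e+00 -1.e+00] q6 -0.53 F [ 0.1  1.4 -0.4] w 0.0855
shift tool mm [-3.7 64.   3. ] turn z -0.5
```

View pics/w_g.png

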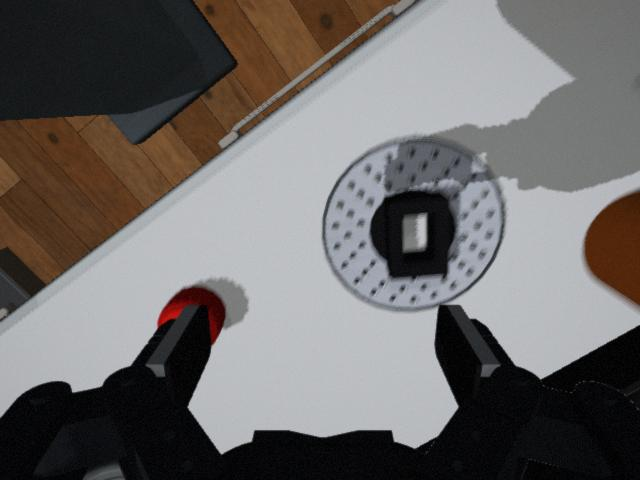

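The wrist view has the grating hub at about (415,233), its long side nearly along the tool's x. The cap is under the left finger at about (190,315), well below the fingertips.

```bash
cat > hub.py <<'E'
import sys
from h import *
def hub(K,T,im,d,guess,ztop,zrim):
    P=cloud(d,K,T); g=np.array(guess)
    near=np.hypot(P[...,0]-g[0],P[...,1]-g[1])
    V=cv2.cvtColor(im,cv2.COLOR_RGB2GRAY)
    m=(near<.045)&(P[...,2]>ztop-.006)&(P[...,2]<ztop+.006)
    mm=cv2.morphologyEx(m.astype(np.uint8),cv2.MORPH_CLOSE,np.ones((5,5)));mm=cv2.morphologyEx(mm,cv2.MORPH_OPEN,np.ones((5,5)))
    cs,_=cv2.findContours(mm,cv2.RETR_EXTERNAL,cv2.CHAIN_APPROX_NONE);k=max(cs,key=cv2.contourArea)[:,0]
    q=cast(k,K,T,ztop)[:,:2]*1000
    r=cv2.minAreaRect(q.astype(np.float32));b=cv2.boxPoints(r)
    e=b[1]-b[0],b[2]-b[1]; L=max(e,key=np.linalg.norm)
    print("hub rect",np.round(r[0],1),np.round(r[1],1),"long axis deg",round(np.degrees(np.arctan2(L[1],L[0]))%180,1),"z",np.median(P[m][:,2]).round(4))
    # hole: bright region seen inside
    h=((V>110)&(near<.022)).astype(np.uint8)
    # disc outline: any pixel differing from worktop - ellipse of edge
    e=cv2.Canny(cv2.GaussianBlur(V,(3,3),0),40,100)>0
    Q=cast(np.argwhere(e)[:,::-1],K,T,zrim)[:,:2]; c=g.copy()
    for tol in(.008,.005,.003,.002,.002,.002):
        rr=np.hypot(*(Q-c).T); s=Q[abs(rr-.065)<tol]
        A=np.c_[2*s,np.ones(len(s))];x=np.linalg.lstsq(A,(s**2).sum(1),rcond=None)[0];c=x[:2]
    print("disc centre",(c*1000).round(1),"r",(np.sqrt(x[2]+c@c)*1000).round(2),len(s))
if __name__=="__main__":
    f=np.load(sys.argv[1]);hub(f["K"],f["T"],f["im"],f["d"],list(map(float,sys.argv[2:4])),float(sys.argv[4]),float(sys.argv[5]))
E
python3 hub.py w_g.npz .48 .309 .024 .004
```

```text
hub rect [481.7 308. ] [40.9 57.5] long axis deg 149.5 z 0.0235
disc centre [483.6 307.1] r 65.2 739
```

```bash
python3 go.py .4825 .3075 .17 59.5
```

```text
clock 0.98 pos [0.4432 0.253  0.2005] yangle 54.1 tilt [-1.e-04 -8.e-03 -1.e+00] q6 -0.53 F [ 2.5 -3.7 -1.2] w 0.0855
shift tool mm [ 0.3 67.4 30.1] turn z -5.4
```

>>> arm_command --moves '[0, 0.017, 0.008, 0, 0, 0, 0, 0, 0.017, 0.008, 0, 0, 0, 0, 0, 0.017, 0.007, 0, 0, 0, 0, 0, 0.016, 0.007, 0, 0, 0, 0, 0, 0, 0, 0, 0, -5.4, 0, 0, 0, 0, 0, 0, 0, 0, 0, 0, 0, 0, 0, 0, 0, 0, 0, 0, 0, 0, 0, 0]'

```text
clock: 1.65
ee_pos: [0.4775, 0.3153, 0.1739]
ee_rot: [-0.816, -3.034, 0.0]
ft_force: [-0.6, -0.6, 0.4]
grip_width: 0.0855
```

```bash
python3 wh.py; python3 hub.py w_g.npz .4825 .3075 .024 .004;  python3 go.py .4825 .3075 .079 59.5
```

```text
hub rect [482.  308.5] [39.9 57.5] long axis deg 149.6 z 0.0236
disc centre [483.1 308.8] r 65.03 1193
clock 1.7 pos [0.4776 0.3153 0.1742] yangle 59.9 tilt [ 2.e-04  1.e-04 -1.e+00] q6 -0.56 F [-0.5 -0.2 -0.8] w 0.0854
shift tool mm [-8.1 -4.3 95.2] turn z 0.4
```

>>> arm_command --moves '[-0.004, -0.0016, 0.02, 0, 0, 0.3, 0, -0.0038, -0.0016, 0.02, 0, 0, 0, 0, 0, 0, 0.02, 0, 0, 0, 0, 0, 0, 0.015, 0, 0, 0, 0, 0, 0, 0.012, 0, 0, 0, 0, 0, 0, 0.008, 0, 0, 0, 0, 0, 0, 0, 0, 0, 0, 0, 0, 0, 0, 0, 0, 0, 0, 0, 0, 0, 0, 0, 0, 0]'

```text
clock: 2.45
ee_pos: [0.4837, 0.3091, 0.0802]
ee_rot: [0.821, 3.031, 0.003]
ft_force: [0.0, -0.0, -0.1]
grip_width: 0.0858
```

```bash
python3 go.py .4827 .3086 .079 59.6
```

```text
clock 2.45 pos [0.4837 0.3091 0.0802] yangle 59.7 tilt [ 0.0022  0.0012 -1.    ] q6 -0.57 F [ 0.  -0.  -0.1] w 0.0858
shift tool mm [ 0.6 -0.9  1.2] turn z 0.1
```

>>> arm_command --moves '[0.0006, -0.0009, 0, 0, 0, 0, 255, 0, 0, 0, 0, 0, 0, 255, 0, 0, 0, 0, 0, 0, 255, 0, 0, 0, 0, 0, 0, 255, 0, 0, 0, 0, 0, 0, 255, 0, 0, 0, 0, 0, 0, 255, 0, 0, 0, 0, 0, 0, 255, 0, 0, 0, 0, 0, 0, 255, 0, 0, 0, 0, 0, 0, 255, 0, 0, 0, 0, 0, 0, 255]' --squeeze 60

```text
clock: 3.28
ee_pos: [0.4825, 0.3086, 0.0798]
ee_rot: [0.821, 3.031, 0.002]
ft_force: [-1.0, -0.1, 6.1]
grip_width: 0.0385
```

>>> arm_command --moves '[0, 0, -0.03, 0, 0, 0, 255, 0, 0, -0.04, 0, 0, 0, 255, 0, 0, -0.04, 0, 0, 0, 255, 0, 0, -0.03, 0, 0, 0, 255, 0, 0, 0, 0, 0, 0, 255, 0, 0, 0, 0, 0, 0, 255]'

```text
clock: 3.78
ee_pos: [0.4826, 0.3086, 0.2209]
ee_rot: [0.82, 3.029, 0.004]
ft_force: [-0.6, -1.0, -2.1]
grip_width: 0.0385
```

```bash
python3 go.py .5 -.04 .22 0
```

```text
clock 3.78 pos [0.4826 0.3086 0.2209] yangle 59.7 tilt [ 0.0037  0.0019 -1.    ] q6 -0.57 F [-0.6 -1.  -2.1] w 0.0385
shift tool mm [-190.9 -292.2    0.3] turn z 59.7
```

```bash
cat > rows.py <<'E'
import sys
from h import *
x,y,z,yaw,N=map(float,sys.argv[1:6]);N=int(N)
s=get_state();M=R.from_rotvec(s["ee_rot"]).as_matrix();D=(np.array([x,y,z])-s["ee_pos"])/N
w=-((yaw-np.degrees(np.arctan2(M[1,1],M[0,1]))+90)%180-90)/N
for i in range(N):
    t=M.T@D; print(*t.round(4),0,0,round(w,2)); M=M@R.from_rotvec([0,0,np.radians(w)]).as_matrix()
E
python3 rows.py .569 -.143 .22 0 14
```

```text
-0.0216 -0.0247 0.0 0 0 4.26
-0.0234 -0.0231 0.0 0 0 4.26
-0.025 -0.0213 0.0 0 0 4.26
-0.0265 -0.0193 0.0 0 0 4.26
-0.0279 -0.0173 0.0 0 0 4.26
-0.0291 -0.0152 0.0 0 0 4.26
-0.0302 -0.013 0.0 0 0 4.26
-0.031 -0.0107 0.0 0 0 4.26
-0.0318 -0.0084 0.0 0 0 4.26
-0.0323 -0.006 0.0 0 0 4.26
-0.0326 -0.0036 0.0 0 0 4.26
-0.0328 -0.0011 0.0 0 0 4.26
-0.0328 0.0013 0.0 0 0 4.26
-0.0326 0.0038 0.0 0 0 4.26
```

>>> arm_command --moves '[-0.0216, -0.0247, 0, 0, 0, 4.26, 255, -0.0234, -0.0231, 0, 0, 0, 4.26, 255, -0.025, -0.0213, 0, 0, 0, 4.26, 255, -0.0265, -0.0193, 0, 0, 0, 4.26, 255, -0.028, -0.0173, 0, 0, 0, 4.26, 255, -0.029, -0.0152, 0, 0, 0, 4.26, 255, -0.03, -0.013, 0, 0, 0, 4.26, 255]'

```text
clock: 4.37
ee_pos: [0.5236, 0.081, 0.2153]
ee_rot: [-1.576, -2.711, 0.005]
ft_force: [-0.3, 0.1, -1.6]
grip_width: 0.0383
```

>>> arm_command --moves '[-0.031, -0.0107, 0, 0, 0, 4.26, 255, -0.0318, -0.0084, 0, 0, 0, 4.26, 255, -0.0323, -0.006, 0, 0, 0, 4.26, 255, -0.0326, -0.0036, 0, 0, 0, 4.26, 255, -0.0328, -0.001, 0, 0, 0, 4.26, 255, -0.0328, 0.0013, 0, 0, 0, 4.26, 255, -0.0326, 0.0038, 0, 0, 0, 4.26, 255, 0, 0, 0, 0, 0, 0, 255, 0, 0, 0, 0, 0, 0, 255, 0, 0, 0, 0, 0, 0, 255]'

```text
clock: 5.2
ee_pos: [0.5674, -0.1425, 0.2161]
ee_rot: [-2.216, -2.219, 0.003]
ft_force: [-0.3, -0.2, -1.6]
grip_width: 0.0384
```

```bash
python3 go.py .569 -.143 .22 0; sed -i 's/"w_g/"w_s/g;s/w_g.png/w_s.png/' wh.py; sleep 0; python3 wh.py
```

```text
clock 5.2 pos [ 0.5674 -0.1425  0.2161] yangle 0.1 tilt [-0.0048  0.0026 -1.    ] q6 -0.34 F [-0.3 -0.2 -1.6] w 0.0384
shift tool mm [-0.5  1.6 -3.9] turn z 0.1
```

View pics/w_s.png

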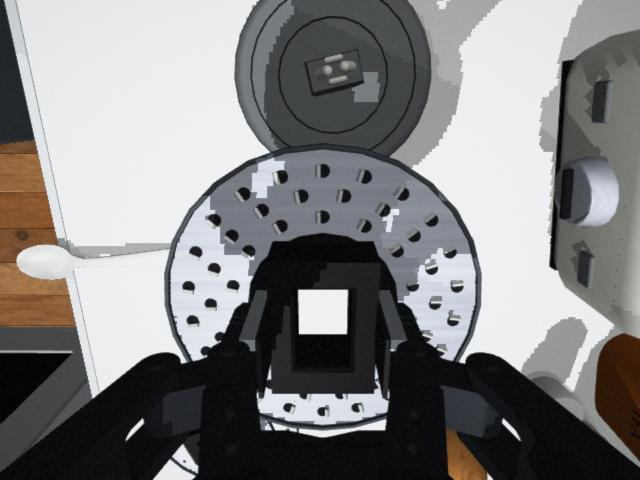

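The picture shows the stand at the top, with its shoulder at about (335,72) and its long side tilted about 13°. The held grating disc is centred near (323,287) with its hub in the jaws.

```bash
cat > st.py <<'E'
import sys
from h import *
f=np.load("w_s.npz");K,T,im,d=f["K"],f["T"],f["im"],f["d"]
P=cloud(d,K,T);g=np.array([.568,-.043]);near=np.hypot(P[...,0]-g[0],P[...,1]-g[1])
for lo,hi,zt in((.057,.067,.062),(.05,.067,.0615)):
    m=((near<.03)&(P[...,2]>lo)).astype(np.uint8)
    m=((near<.03)&(P[...,2]>lo)&(P[...,2]<hi)).astype(np.uint8); m=cv2.morphologyEx(m,cv2.MORPH_CLOSE,np.ones((9,9)))
    cs,_=cv2.findContours(m,0,1);k=max(cs,key=cv2.contourArea)[:,0];q=cast(k,K,T,zt)[:,:2]*1000
    r=cv2.minAreaRect(q.astype(np.float32));b=cv2.boxPoints(r);L=max((b[1]-b[0],b[2]-b[1]),key=np.linalg.norm)
    print("shoulder",np.round(r[0],1),np.round(r[1],1),round(np.degrees(np.arctan2(L[1],L[0])),1), k.min(0),k.max(0))
V=cv2.cvtColor(im,cv2.COLOR_RGB2GRAY);e=cv2.Canny(cv2.GaussianBlur(V,(3,3),0),30,80)>0
def circ(Q,c,rad,mask=None):
    for tol in(.008,.005,.003,.002,.002,.0015):
        rr=np.hypot(*(Q-c).T);s=Q[abs(rr-rad)<tol];x=np.linalg.lstsq(np.c_[2*s,np.ones(len(s))],(s**2).sum(1),rcond=None)[0];c=x[:2]
    return (c*1000).round(1),(np.sqrt(x[2]+c@c)*1000).round(2),len(s)
pts=np.argwhere(e)[:,::-1]
print("foot",circ(cast(pts,K,T,.012)[:,:2],g,.0665))
# held disc in tool frame
Tt=np.array(calibration("wrist")["T_tool_cam"])
def castt(z):
    r=np.c_[pts,np.ones(len(pts))]@np.linalg.inv(K).T@Tt[:3,:3].T; return (Tt[:3,3]+r*((z-Tt[2,3])/r[:,2])[:,None])[:,:2]
for z in(.075,.077): print("disc tool",circ(castt(z),np.array([0,0.]),.065))
save("sp.png",cv2.resize(im[20:130,270:410],None,fx=5,fy=5,interpolation=cv2.INTER_CUBIC))
E
python3 st.py
```

```text
shoulder [572.5 -48. ] [28.2 16.4] 13.3 [305  49] [363  94]
shoulder [572.5 -48.1] [28.9 17.3] 13.3 [304  49] [363  95]
foot (array([574.9, -49.7]), np.float64(66.5), 210)
disc tool (array([-1.1, -0.3]), np.float64(64.96), 1245)
disc tool (array([-1.8, -0.3]), np.float64(65.3), 1407)
```

View pics/sp.png

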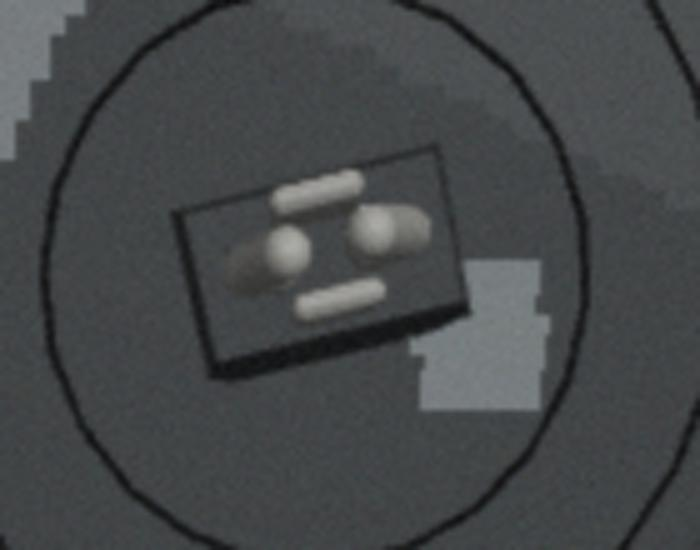

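```bash
cat > tc.py <<'E'
from h import *
for n in("top","scene"):
    f=np.load(n+"0.npz");K,T,im=f["K"],f["T"],f["im"]
    V=cv2.cvtColor(im,cv2.COLOR_RGB2GRAY);e=cv2.Canny(V,40,110)>0;pts=np.argwhere(e)[:,::-1]
    for nm,c,rad,z in(("grat",(.48,.308),.065,.004),("slice",(.476,-.338),.065,.004),("foot",(.57,-.044),.0665,.011)):
        c=np.array(c);Q=cast(pts,K,T,z)[:,:2]
        for tol in(.01,.008,.006,.004,.003,.003):
            rr=np.hypot(*(Q-c).T);s=Q[abs(rr-rad)<tol];c=least=np.linalg.lstsq(np.c_[2*s,np.ones(len(s))],(s**2).sum(1),rcond=None)[0];r=np.sqrt(c[2]+c[:2]@c[:2]);c=c[:2]
        print(n,nm,(c*1000).round(1),(r*1000).round(1),len(s))
E
python3 tc.py
```

```text
top grat [482.7 309.7] 65.9 149
top slice [ 478.2 -344. ] 65.1 155
top foot [569.7 -43.8] 66.8 181
scene grat [485.1 311.6] 64.8 98
scene slice [ 481.3 -342.6] 65.0 170
scene foot [568.6 -48.4] 65.5 90
```

```bash
python3 - <<'E'
from h import *
for n in("top0.npz","w_s.npz","scene0.npz"):
    f=np.load(n);P=cloud(f["d"],f["K"],f["T"]).reshape(-1,3)
    for y0 in(-.16,-.1,-.04,.02):
        for z0,z1 in((.05,.15),(.15,.25),(.25,.4)):
            s=P[(abs(P[:,1]-y0)<.03)&(P[:,2]>z0)&(P[:,2]<z1)&(P[:,0]>.62)&(P[:,0]<1)]
            if len(s)>20: print(n,y0,z0,np.percentile(s[:,0],1).round(3),len(s))
E
python3 rows.py .475 -.072 .20 -76.7 12
```

```text
top0.npz -0.16 0.05 0.726 780
top0.npz -0.16 0.15 0.749 886
top0.npz -0.16 0.25 0.792 1472
top0.npz -0.1 0.05 0.706 723
top0.npz -0.1 0.15 0.738 1826
top0.npz -0.1 0.25 0.79 1647
top0.npz -0.04 0.05 0.716 1221
top0.npz -0.04 0.15 0.747 1679
top0.npz -0.04 0.25 0.949 1269
top0.npz 0.02 0.05 0.798 163
top0.npz 0.02 0.15 0.797 291
top0.npz 0.02 0.25 0.678 422
w_s.npz -0.16 0.05 0.62 7897
w_s.npz -0.16 0.15 0.62 2779
w_s.npz -0.1 0.05 0.621 8545
w_s.npz -0.04 0.05 0.716 3328
scene0.npz -0.16 0.05 0.723 1676
scene0.npz -0.16 0.15 0.746 1683
scene0.npz -0.16 0.25 0.79 1605
scene0.npz -0.1 0.05 0.706 862
scene0.npz -0.1 0.15 0.736 1075
scene0.npz -0.1 0.25 0.79 1440
scene0.npz -0.04 0.05 0.713 515
scene0.npz -0.04 0.15 0.748 770
scene0.npz -0.04 0.25 0.947 1161
scene0.npz 0.02 0.05 0.796 110
scene0.npz 0.02 0.15 0.795 600
scene0.npz 0.02 0.25 0.677 2228
0.0058 -0.0077 0.0014 0 0 6.4
0.0049 -0.0083 0.0014 0 0 6.4
0.004 -0.0088 0.0014 0 0 6.4
0.003 -0.0092 0.0014 0 0 6.4
0.0019 -0.0095 0.0014 0 0 6.4
0.0009 -0.0096 0.0014 0 0 6.4
-0.0002 -0.0097 0.0014 0 0 6.4
-0.0013 -0.0096 0.0014 0 0 6.4
-0.0023 -0.0094 0.0014 0 0 6.4
-0.0034 -0.0091 0.0014 0 0 6.4
-0.0044 -0.0086 0.0014 0 0 6.4
-0.0053 -0.0081 0.0014 0 0 6.4
```

>>> arm_command --moves '[0.0058, -0.0077, 0.0014, 0, 0, 6.4, 255, 0.0049, -0.0083, 0.0014, 0, 0, 6.4, 255, 0.004, -0.0088, 0.0014, 0, 0, 6.4, 255, 0.003, -0.0092, 0.0014, 0, 0, 6.4, 255, 0.0019, -0.0095, 0.0014, 0, 0, 6.4, 255, 0.0009, -0.0096, 0.0014, 0, 0, 6.4, 255]'

```text
clock: 5.75
ee_pos: [0.5213, -0.106, 0.2098]
ee_rot: [-2.829, -1.364, 0.001]
ft_force: [-0.4, -0.3, -0.8]
grip_width: 0.0388
```

>>> arm_command --moves '[-0.0002, -0.0097, 0.0014, 0, 0, 6.4, 255, -0.0013, -0.0096, 0.0014, 0, 0, 6.4, 255, -0.0023, -0.0094, 0.0014, 0, 0, 6.4, 255, -0.0034, -0.0091, 0.0014, 0, 0, 6.4, 255, -0.0044, -0.0086, 0.0014, 0, 0, 6.4, 255, -0.0053, -0.0081, 0.0014, 0, 0, 6.4, 255, 0, 0, 0, 0, 0, 0, 255, 0, 0, 0, 0, 0, 0, 255, 0, 0, 0, 0, 0, 0, 255, 0, 0, 0, 0, 0, 0, 255]'

```text
clock: 6.58
ee_pos: [0.4762, -0.0729, 0.2022]
ee_rot: [3.12, 0.366, 0.001]
ft_force: [0.3, 0.2, -1.2]
grip_width: 0.0389
```

```bash
python3 go.py .475 -.072 .2 -76.7; cp w_s.npz w_s1.npz; python3 wh.py; python3 st.py;python3 go.py .475 -.072 .2 -76.7
```

```text
clock 6.58 pos [ 0.4762 -0.0729  0.2022] yangle -76.6 tilt [ 4.e-04 -1.e-04 -1.e+00] q6 1.07 F [ 0.3  0.2 -1.2] w 0.0389
shift tool mm [-1.  -1.1  2.2] turn z 0.1
shoulder [572.3 -47.7] [27.7 16.7] 13.4 [299  29] [333  90]
shoulder [571.9 -47.8] [28.8 17.1] 12.8 [299  29] [334  92]
foot (array([563.8, -45.8]), np.float64(66.47), 213)
disc tool (array([0.3, 0.6]), np.float64(64.96), 1144)
disc tool (array([-0.6,  0.8]), np.float64(65.16), 1348)
clock 6.63 pos [ 0.4763 -0.073   0.2022] yangle -76.7 tilt [ 4.e-04 -0.e+00 -1.e+00] q6 1.07 F [-0.6 -0.6 -1.2] w 0.0387
shift tool mm [-1.  -1.3  2.2] turn z 0.0
```

Both views put the shoulder at (572.4, -47.9) mm with 13.3° yaw. I'm going above it now.

>>> arm_command --moves '[0.017, -0.0004, 0.0035, 0, 0, 0, 255, 0.017, -0.0004, 0.0035, 0, 0, 0, 255, 0.017, -0.0004, 0.0035, 0, 0, 0, 255, 0.017, -0.0004, 0.0035, 0, 0, 0, 255, 0.017, -0.0004, 0.0035, 0, 0, 0, 255, 0.0143, -0.0003, 0.0035, 0, 0, 0, 255, 0, 0, 0, 0, 0, 0, 255, 0, 0, 0, 0, 0, 0, 255, 0, 0, 0, 0, 0, 0, 255, 0, 0, 0, 0, 0, 0, 255]'

```text
clock: 7.47
ee_pos: [0.5715, -0.0483, 0.1813]
ee_rot: [3.121, 0.362, -0.0]
ft_force: [-1.4, 0.1, -1.5]
grip_width: 0.0388
```

```bash
python3 go.py .5724 -.0479 .15 -76.7; sed -i 's/w_s/w_p/g' wh.py; python3 wh.py
```

```text
clock 7.47 pos [ 0.5715 -0.0483  0.1813] yangle -76.7 tilt [-1.e-04 -1.e-04 -1.e+00] q6 1.16 F [-1.4  0.1 -1.5] w 0.0388
shift tool mm [ 0.9 -0.2 31.3] turn z -0.0
```

View pics/w_p.png

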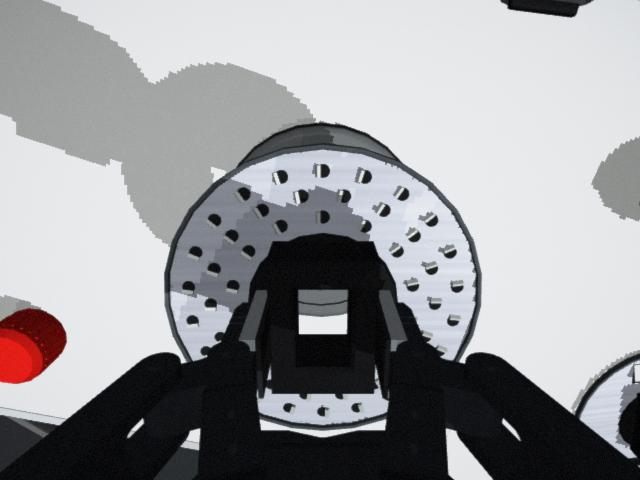

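The foot's arc sits symmetrically behind the held disc, around u≈320, so alignment looks good. Descending.

>>> arm_command --moves '[0.0009, -0.0002, 0.012, 0, 0, 0, 255, 0, 0, 0.01, 0, 0, 0, 255, 0, 0, 0.01, 0, 0, 0, 255, 0, 0, 0.006, 0, 0, 0, 255, 0, 0, 0.004, 0, 0, 0, 255, 0, 0, 0.004, 0, 0, 0, 255, 0, 0, 0.004, 0, 0, 0, 255, 0, 0, 0, 0, 0, 0, 255]'

```text
clock: 8.18
ee_pos: [0.5725, -0.0475, 0.1302]
ee_rot: [-3.12, -0.363, 0.002]
ft_force: [0.2, -0.2, -0.9]
grip_width: 0.0385
```

```bash
python3 go.py .5724 -.0479 .093 -76.7
```

```text
clock 8.18 pos [ 0.5725 -0.0475  0.1302] yangle -76.7 tilt [-1.3e-03  3.0e-04 -1.0e+00] q6 1.16 F [ 0.2 -0.2 -0.9] w 0.0385
shift tool mm [-0.1  0.3 37.2] turn z -0.0
```

>>> arm_command --moves '[0, 0.0002, 0.007, 0, 0, 0, 255, 0, 0, 0.007, 0, 0, 0, 255, 0, 0, 0.007, 0, 0, 0, 255, 0, 0, 0.007, 0, 0, 0, 255, 0, 0, 0.004, 0, 0, 0, 255, 0, 0, 0.003, 0, 0, 0, 255, 0, 0, 0.001, 0, 0, 0, 255, 0, 0, 0, 0, 0, 0, 255, 0, 0, 0, 0, 0, 0, 255]'

```text
clock: 8.93
ee_pos: [0.5731, -0.0478, 0.0954]
ee_rot: [3.121, 0.363, 0.001]
ft_force: [-0.5, 0.7, -1.3]
grip_width: 0.0386
```

```bash
python3 go.py .5724 -.0479 .093 -76.7
```

```text
clock 8.93 pos [ 0.5731 -0.0478  0.0954] yangle -76.7 tilt [ 6.e-04 -0.e+00 -1.e+00] q6 1.16 F [-0.5  0.7 -1.3] w 0.0386
shift tool mm [-0.7 -0.1  2.4] turn z -0.0
```

>>> arm_command --moves '[-0.0005, 0, 0.001, 0, 0, 0, 255, 0, 0, 0.001, 0, 0, 0, 255, 0, 0, 0.001, 0, 0, 0, 255, 0, 0, 0, 0, 0, 0, 255, 0, 0, 0, 0, 0, 0, 255]'

```text
clock: 9.35
ee_pos: [0.5723, -0.0479, 0.0921]
ee_rot: [-3.12, -0.363, 0.0]
ft_force: [-0.2, -0.7, -1.1]
grip_width: 0.039
```

```bash
python3 go.py .5724 -.0479 .092 -76.7
```

```text
clock 9.35 pos [ 0.5723 -0.0479  0.0921] yangle -76.7 tilt [-1.e-04  1.e-04 -1.e+00] q6 1.16 F [-0.2 -0.7 -1.1] w 0.039
shift tool mm [0.1 0.  0.1] turn z -0.0
```

>>> arm_command --moves '[0, 0, 0, 0, 0, 0, 0, 0, 0, 0, 0, 0, 0, 0, 0, 0, 0, 0, 0, 0, 0, 0, 0, 0, 0, 0, 0, 0, 0, 0, -0.01, 0, 0, 0, 0, 0, 0, -0.03, 0, 0, 0, 0, 0, 0, -0.035, 0, 0, 0, 0, 0, 0, -0.03, 0, 0, 0, 0, 0, 0, 0, 0, 0, 0, 0]'

```text
clock: 10.1
ee_pos: [0.5758, -0.0485, 0.2066]
ee_rot: [3.116, 0.362, 0.024]
ft_force: [1.5, -0.0, 1.5]
grip_width: 0.0856
```

```bash
python3 go.py .478 -.341 .18 -70; python3 wh.py; python3 hub.py w_p.npz .5724 -.0479 .036 .016;python3 rows.py .478 -.341 .18 -70 10
```

```text
clock 10.1 pos [ 0.5758 -0.0485  0.2066] yangle -76.7 tilt [ 0.0156 -0.0027 -0.9999] q6 1.16 F [ 1.5 -0.   1.5] w 0.0856
shift tool mm [-162.7  262.1   25.9] turn z -6.7
hub rect [572.8 -48.7] [56.8 39.9] long axis deg 13.2 z 0.0354
disc centre [573.5 -47.7] r 65.25 977
-0.0162 0.0263 0.0023 0 0 -0.67
-0.0165 0.0261 0.0023 0 0 -0.67
-0.0168 0.0259 0.0023 0 0 -0.67
-0.0171 0.0257 0.0023 0 0 -0.67
-0.0174 0.0255 0.0023 0 0 -0.67
-0.0177 0.0253 0.0023 0 0 -0.67
-0.018 0.0251 0.0023 0 0 -0.67
-0.0183 0.0248 0.0023 0 0 -0.67
-0.0186 0.0246 0.0023 0 0 -0.67
-0.0188 0.0244 0.0023 0 0 -0.67
```

The first disc is seated, with hub top z at 0.0354 (expected 0.036), centred and square. Next is the slicing disc.

>>> arm_command --moves '[-0.0162, 0.0263, 0.0023, 0, 0, -0.67, 0, -0.0165, 0.0261, 0.0023, 0, 0, -0.67, 0, -0.0168, 0.0259, 0.0023, 0, 0, -0.67, 0, -0.0171, 0.0257, 0.0023, 0, 0, -0.67, 0, -0.0174, 0.0255, 0.0023, 0, 0, -0.67, 0, -0.0177, 0.0253, 0.0023, 0, 0, -0.67, 0, -0.018, 0.0251, 0.0023, 0, 0, -0.67, 0, -0.0183, 0.0248, 0.0023, 0, 0, -0.67, 0, -0.0186, 0.0246, 0.0023, 0, 0, -0.67, 0, -0.0188, 0.0244, 0.0023, 0, 0, -0.67, 0]'

```text
clock: 10.98
ee_pos: [0.4739, -0.3418, 0.1732]
ee_rot: [-3.093, -0.545, 0.001]
ft_force: [0.2, -0.2, -0.3]
grip_width: 0.0855
```

>>> arm_command --moves '[0, 0, 0, 0, 0, 0, 0, 0, 0, 0, 0, 0, 0, 0, 0, 0, 0, 0, 0, 0, 0, 0, 0, 0, 0, 0, 0, 0]'

```text
clock: 11.32
ee_pos: [0.4753, -0.3396, 0.1738]
ee_rot: [-3.093, -0.546, 0.0]
ft_force: [0.8, -0.2, 0.1]
grip_width: 0.0854
```

```bash
python3 wh.py; python3 hub.py w_p.npz .478 -.341 .024 .004; python3 go.py .478 -.341 .0795 -70
```

```text
hub rect [ 479.5 -343.8] [57.2 39.9] long axis deg 21.5 z 0.0234
disc centre [ 478.7 -343.4] r 65.0 1151
clock 11.37 pos [ 0.4755 -0.3395  0.174 ] yangle -69.9 tilt [-1.e-04  7.e-04 -1.e+00] q6 0.5 F [ 0.7  0.3 -0.1] w 0.0854
shift tool mm [ 1.8  2.3 94.5] turn z 0.1
```

>>> arm_command --moves '[0.001, 0.0026, 0.02, 0, 0, -1.4, 0, 0.0011, 0.0025, 0.02, 0, 0, 0, 0, 0, 0, 0.02, 0, 0, 0, 0, 0, 0, 0.015, 0, 0, 0, 0, 0, 0, 0.012, 0, 0, 0, 0, 0, 0, 0.0075, 0, 0, 0, 0, 0, 0, 0, 0, 0, 0, 0, 0, 0, 0, 0, 0, 0, 0, 0, 0, 0, 0, 0, 0, 0]'

```text
clock: 12.12
ee_pos: [0.4795, -0.3451, 0.0809]
ee_rot: [3.085, 0.582, 0.002]
ft_force: [0.8, -0.1, -0.2]
grip_width: 0.0857
```

```bash
python3 go.py .4792 -.3436 .0795 -68.5
```

```text
clock 12.12 pos [ 0.4795 -0.3451  0.0809] yangle -68.6 tilt [ 0.0018 -0.0015 -1.    ] q6 0.48 F [ 0.8 -0.1 -0.2] w 0.0857
shift tool mm [ 0.2 -1.5  1.4] turn z -0.1
```

>>> arm_command --moves '[0, -0.0005, 0, 0, 0, 0, 255, 0, 0, 0, 0, 0, 0, 255, 0, 0, 0, 0, 0, 0, 255, 0, 0, 0, 0, 0, 0, 255, 0, 0, 0, 0, 0, 0, 255, 0, 0, 0, 0, 0, 0, 255, 0, 0, 0, 0, 0, 0, 255, 0, 0, 0, 0, 0, 0, 255, 0, 0, 0, 0, 0, 0, 255, 0, 0, 0, 0, 0, 0, 255]'

```text
clock: 12.95
ee_pos: [0.479, -0.3447, 0.0805]
ee_rot: [3.086, 0.582, 0.002]
ft_force: [-0.9, 0.1, 5.6]
grip_width: 0.0386
```

>>> arm_command --moves '[0, 0, -0.03, 0, 0, 0, 255, 0, 0, -0.04, 0, 0, 0, 255, 0, 0, -0.04, 0, 0, 0, 255, 0, 0, -0.03, 0, 0, 0, 255, 0, 0, 0, 0, 0, 0, 255, 0, 0, 0, 0, 0, 0, 255, 0, 0, 0, 0, 0, 0, 255]'

```text
clock: 13.53
ee_pos: [0.4779, -0.3437, 0.2176]
ee_rot: [-3.084, -0.582, 0.003]
ft_force: [0.4, -0.0, -1.1]
grip_width: 0.0385
```

```bash
python3 go.py .5724 -.0479 .2 -76.7;python3 rows.py .5724 -.0479 .2 -76.7 10
sed -i 's/^print("foot.*//;s/^save.*//;/^for lo/,/print("should/d;s/w_s/w_p/' st.py; python3 wh.py; python3 st.py
```

```text
clock 13.53 pos [ 0.4779 -0.3437  0.2176] yangle -68.6 tilt [-0.0026  0.0024 -1.    ] q6 0.48 F [ 0.4 -0.  -1.1] w 0.0385
shift tool mm [ 195.7 -241.    18. ] turn z 8.1
0.0196 -0.0241 0.0018 0 0 0.81
0.0192 -0.0244 0.0018 0 0 0.81
0.0189 -0.0246 0.0018 0 0 0.81
0.0185 -0.0249 0.0018 0 0 0.81
0.0182 -0.0252 0.0018 0 0 0.81
0.0178 -0.0254 0.0018 0 0 0.81
0.0175 -0.0257 0.0018 0 0 0.81
0.0171 -0.0259 0.0018 0 0 0.81
0.0167 -0.0262 0.0018 0 0 0.81
0.0164 -0.0264 0.0018 0 0 0.81
disc tool (array([0.8, 0.9]), np.float64(64.92), 909)
disc tool (array([-0.3,  1.2]), np.float64(65.04), 1382)
```

>>> arm_command --moves '[0.0196, -0.0241, 0.0018, 0, 0, 0.81, 255, 0.0192, -0.0244, 0.0018, 0, 0, 0.81, 255, 0.0189, -0.0246, 0.0018, 0, 0, 0.81, 255, 0.0185, -0.0249, 0.0018, 0, 0, 0.81, 255, 0.0182, -0.0252, 0.0018, 0, 0, 0.81, 255, 0.0178, -0.0254, 0.0018, 0, 0, 0.81, 255, 0.0175, -0.0257, 0.0018, 0, 0, 0.81, 255, 0.0171, -0.0259, 0.0018, 0, 0, 0.81, 255, 0.0167, -0.0262, 0.0018, 0, 0, 0.81, 255, 0.0164, -0.0264, 0.0018, 0, 0, 0.81, 255]'

```text
clock: 14.42
ee_pos: [0.5721, -0.0468, 0.1982]
ee_rot: [-3.119, -0.361, 0.009]
ft_force: [0.3, 0.1, -2.5]
grip_width: 0.0385
```

>>> arm_command --moves '[0, 0, 0, 0, 0, 0, 255, 0, 0, 0, 0, 0, 0, 255, 0, 0, 0, 0, 0, 0, 255, 0, 0, 0, 0, 0, 0, 255]'

```text
clock: 14.75
ee_pos: [0.5725, -0.0494, 0.2002]
ee_rot: [-3.12, -0.361, 0.004]
ft_force: [0.6, -0.4, -0.6]
grip_width: 0.0385
```

```bash
python3 go.py .5724 -.0479 .15 -76.7
```

```text
clock 14.75 pos [ 0.5725 -0.0494  0.2002] yangle -76.8 tilt [-2.6e-03  1.0e-04 -1.0e+00] q6 1.16 F [ 0.6 -0.4 -0.6] w 0.0385
shift tool mm [ 0.4 -1.4 50.2] turn z -0.1
```

>>> arm_command --moves '[0.0002, -0.0013, 0.012, 0, 0, 0, 255, 0, 0, 0.012, 0, 0, 0, 255, 0, 0, 0.012, 0, 0, 0, 255, 0, 0, 0.008, 0, 0, 0, 255, 0, 0, 0.004, 0, 0, 0, 255, 0, 0, 0.002, 0, 0, 0, 255, 0, 0, 0, 0, 0, 0, 255, 0, 0, 0, 0, 0, 0, 255]'

```text
clock: 15.42
ee_pos: [0.5733, -0.0473, 0.1519]
ee_rot: [3.12, 0.363, 0.001]
ft_force: [0.4, -0.0, -0.1]
grip_width: 0.039
```

```bash
python3 go.py .5724 -.0479 .1165 -76.7
```

```text
clock 15.42 pos [ 0.5733 -0.0473  0.1519] yangle -76.7 tilt [ 8.e-04 -1.e-04 -1.e+00] q6 1.16 F [ 0.4 -0.  -0.1] w 0.039
shift tool mm [-1.1  0.4 35.4] turn z -0.0
```

>>> arm_command --moves '[-0.0007, 0.0004, 0.005, 0, 0, 0, 255, 0, 0, 0.005, 0, 0, 0, 255, 0, 0, 0.005, 0, 0, 0, 255, 0, 0, 0.005, 0, 0, 0, 255, 0, 0, 0.005, 0, 0, 0, 255, 0, 0, 0.005, 0, 0, 0, 255, 0, 0, 0.003, 0, 0, 0, 255, 0, 0, 0.0015, 0, 0, 0, 255, 0, 0, 0, 0, 0, 0, 255, 0, 0, 0, 0, 0, 0, 255]'

```text
clock: 16.25
ee_pos: [0.5727, -0.0478, 0.1172]
ee_rot: [3.121, 0.363, 0.001]
ft_force: [-0.3, -0.2, -0.8]
grip_width: 0.0386
```

```bash
python3 go.py .5724 -.0479 .1165 -76.7
```

```text
clock 16.25 pos [ 0.5727 -0.0478  0.1172] yangle -76.7 tilt [ 6.e-04  0.e+00 -1.e+00] q6 1.16 F [-0.3 -0.2 -0.8] w 0.0386
shift tool mm [-0.3  0.1  0.7] turn z -0.0
```

>>> arm_command --moves '[0, 0, 0.0008, 0, 0, 0, 255, 0, 0, 0, 0, 0, 0, 255, 0, 0, 0, 0, 0, 0, 0, 0, 0, 0, 0, 0, 0, 0, 0, 0, 0, 0, 0, 0, 0, 0, 0, 0, 0, 0, 0, 0, 0, 0, -0.01, 0, 0, 0, 0, 0, 0, -0.03, 0, 0, 0, 0, 0, 0, -0.035, 0, 0, 0, 0, 0, 0, -0.025, 0, 0, 0, 0]'

```text
clock: 17.08
ee_pos: [0.573, -0.0479, 0.2198]
ee_rot: [3.12, 0.363, 0.005]
ft_force: [1.5, 0.0, 0.8]
grip_width: 0.0855
```

>>> arm_command --moves '[0, 0, 0, 0, 0, 0, 0, 0, 0, 0, 0, 0, 0, 0, 0, 0, 0, 0, 0, 0, 0]'

```text
clock: 17.33
ee_pos: [0.5722, -0.0477, 0.2164]
ee_rot: [-3.12, -0.363, -0.0]
ft_force: [-1.2, -0.0, -0.2]
grip_width: 0.0855
```

```bash
sed -i 's/w_p/w_2/g' wh.py; python3 wh.py; python3 hub.py w_2.npz .5724 -.0479 .06 .04;python3 go.py .44 .138 .2 -76.7;python3 rows.py .44 .138 .2 -60 8
```

```text
hub rect [574.1 -48.3] [56.6 39.9] long axis deg 13.3 z 0.0594
disc centre [573.2 -48.4] r 64.85 1063
clock 17.38 pos [ 0.5719 -0.0476  0.2153] yangle -76.7 tilt [-2.e-03  5.e-04 -1.e+00] q6 1.16 F [ 0.1  0.5 -1. ] w 0.0855
shift tool mm [ -85.7 -210.9   15.7] turn z -0.0
-0.0107 -0.0264 0.002 0 0 -2.09
-0.0097 -0.0267 0.002 0 0 -2.09
-0.0088 -0.0271 0.002 0 0 -2.09
-0.0078 -0.0274 0.002 0 0 -2.09
-0.0068 -0.0276 0.002 0 0 -2.09
-0.0057 -0.0279 0.002 0 0 -2.09
-0.0047 -0.0281 0.002 0 0 -2.09
-0.0037 -0.0282 0.002 0 0 -2.09
```

View pics/w_2.png

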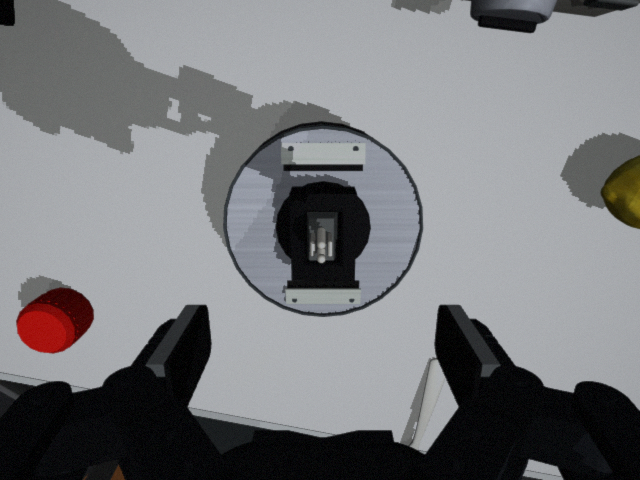

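The second disc is seated too: hub top 0.0594 (expected 0.060), square at 13.3°, with the stud visible through the hole at (321,240). The cap shows at (56,320), so I'll fetch it in this same orientation.

>>> arm_command --moves '[-0.0107, -0.0264, 0.004, 0, 0, 0, 0, -0.0107, -0.0264, 0.004, 0, 0, 0, 0, -0.0107, -0.0264, 0.004, 0, 0, 0, 0, -0.0107, -0.0264, 0.004, 0, 0, 0, 0, -0.0107, -0.0264, 0.004, 0, 0, 0, 0, -0.0107, -0.0264, 0.004, 0, 0, 0, 0, -0.0107, -0.0264, 0.004, 0, 0, 0, 0, -0.0107, -0.0264, 0.004, 0, 0, 0, 0]'

```text
clock: 18.05
ee_pos: [0.4388, 0.1389, 0.1823]
ee_rot: [3.121, 0.362, -0.006]
ft_force: [-0.0, 0.3, -0.5]
grip_width: 0.0855
```

>>> arm_command --moves '[0, 0, 0, 0, 0, 0, 0, 0, 0, 0, 0, 0, 0, 0, 0, 0, 0, 0, 0, 0, 0, 0, 0, 0, 0, 0, 0, 0, 0, 0, 0, 0, 0, 0, 0]'

```text
clock: 18.47
ee_pos: [0.4413, 0.1374, 0.1842]
ee_rot: [3.121, 0.36, -0.0]
ft_force: [-0.6, -1.1, 0.8]
grip_width: 0.0852
```

```bash
sed -i 's/w_2/w_c/g' wh.py; python3 wh.py; cat > cap.py <<'E'
from h import *
f=np.load("w_c.npz");K,T,im,d=f["K"],f["T"],f["im"],f["d"];P=cloud(d,K,T)
hsv=cv2.cvtColor(im,cv2.COLOR_RGB2HSV);red=((hsv[...,0]<8)|(hsv[...,0]>172))&(hsv[...,1]>150)
m=(red&(P[...,2]>.028)&(P[...,2]<.036)).astype(np.uint8)
cs,_=cv2.findContours(m,0,1);k=max(cs,key=cv2.contourArea)[:,0]
c,r=cv2.minEnclosingCircle((cast(k,K,T,.032)[:,:2]*1000).astype(np.float32));print("top circle",np.round(c,1),round(r,1),"z",np.median(P[m>0][:,2]).round(4))
M=cv2.moments((cast(k,K,T,.032)[:,:2]*1000).astype(np.float32)[:,None]);print(M['m10']/M['m00'],M['m01']/M['m00'])
E
python3 cap.py; python3 go.py .441 .14 .0765 -76.7
```

```text
top circle [444.6 137.2] 20.7 z 0.0313
444.36592232175263 137.1950448020825
clock 18.52 pos [0.4413 0.1374 0.1842] yangle -76.8 tilt [-1.e-04 -1.e-04 -1.e+00] q6 1.52 F [ 0.1  0.2 -0.2] w 0.0854
shift tool mm [  0.3  -2.6 107.7] turn z -0.1
```

>>> arm_command --moves '[0.0016, 0.0005, 0.02, 0, 0, 0, 0, 0.0015, 0.0004, 0.022, 0, 0, 0, 0, 0, 0, 0.022, 0, 0, 0, 0, 0, 0, 0.02, 0, 0, 0, 0, 0, 0, 0.014, 0, 0, 0, 0, 0, 0, 0.0095, 0, 0, 0, 0, 0, 0, 0, 0, 0, 0, 0, 0, 0, 0, 0, 0, 0, 0, 0, 0, 0, 0, 0, 0, 0]'

```text
clock: 19.27
ee_pos: [0.4449, 0.138, 0.078]
ee_rot: [-3.12, -0.362, -0.004]
ft_force: [1.5, -0.9, 0.3]
grip_width: 0.0856
```

```bash
python3 go.py .4445 .1372 .0765 -76.7
```

```text
clock 19.27 pos [0.4449 0.138  0.078 ] yangle -76.8 tilt [ 2.2e-03  5.0e-04 -1.0e+00] q6 1.52 F [ 1.5 -0.9  0.3] w 0.0856
shift tool mm [-0.6  0.7  1.5] turn z -0.1
```

>>> arm_command --moves '[0, 0.0004, 0, 0, 0, 0, 255, 0, 0, 0, 0, 0, 0, 255, 0, 0, 0, 0, 0, 0, 255, 0, 0, 0, 0, 0, 0, 255, 0, 0, 0, 0, 0, 0, 255, 0, 0, 0, 0, 0, 0, 255, 0, 0, 0, 0, 0, 0, 255, 0, 0, 0, 0, 0, 0, 255, 0, 0, 0, 0, 0, 0, 255, 0, 0, 0, 0, 0, 0, 255]' --squeeze 110

```text
clock: 20.1
ee_pos: [0.4449, 0.1378, 0.0781]
ee_rot: [-3.12, -0.363, -0.004]
ft_force: [-0.3, 0.2, 5.5]
grip_width: 0.0413
```

>>> arm_command --moves '[0, 0, -0.03, 0, 0, 0, 255, 0, 0, -0.04, 0, 0, 0, 255, 0, 0, -0.04, 0, 0, 0, 255, 0, 0, -0.03, 0, 0, 0, 255, 0, 0, 0, 0, 0, 0, 255, 0, 0, 0, 0, 0, 0, 255, 0, 0, 0, 0, 0, 0, 255]'

```text
clock: 20.68
ee_pos: [0.4434, 0.1375, 0.2158]
ee_rot: [3.121, 0.363, -0.003]
ft_force: [0.1, -0.8, -1.1]
grip_width: 0.0414
```

```bash
sed -i 's/w_c/w_h/g' wh.py; python3 wh.py; python3 - <<'E'
from h import *
f=np.load("w_h.npz");K,T,im,d=f["K"],f["T"],f["im"],f["d"];Tt=np.array(calibration("wrist")["T_tool_cam"]);P=cloud(d,K,Tt)
hsv=cv2.cvtColor(im,cv2.COLOR_RGB2HSV);red=((hsv[...,0]<8)|(hsv[...,0]>172))&(hsv[...,1]>150)
q=P[red&(np.hypot(P[...,0],P[...,1])<.03)]
print(len(q),np.percentile(q[:,2],[1,5,25,50,90]).round(4)); z=np.percentile(q[:,2],5);t=q[q[:,2]<.05];print(t.min(0).round(4),t.max(0).round(4),np.median(t,0).round(4))
m=(red&(P[...,2]<.05)).astype(np.uint8);cs,_=cv2.findContours(m,0,1);k=max(cs,key=cv2.contourArea)[:,0]
zz=np.median(t[:,2]);print(cv2.minEnclosingCircle((cast(k,K,Tt,zz)[:,:2]*1000).astype(np.float32)))
E
python3 go.py .5724 -.0479 .2 -76.7
```

```text
12654 [0.0454 0.0459 0.0466 0.0472 0.0619]
[-0.021  -0.0255 -0.0193] [0.0197 0.0238 0.05  ] [0.0013 0.001  0.0468]
((0.48860546946525574, 1.227353811264038), 20.872310638427734)
clock 20.73 pos [0.443  0.1375 0.2149] yangle -76.7 tilt [-3.6e-03 -6.0e-04 -1.0e+00] q6 1.52 F [-0.2  0.4 -1.3] w 0.0412
shift tool mm [ 83.4 210.1  14.5] turn z -0.0
```

```bash
python3 - <<'E'
from h import *
ims=[]
for n in("w_s1","w_s","w_2"):
    f=np.load(n+".npz");K,T,im,d=f["K"],f["T"],f["im"],f["d"];P=cloud(d,K,T)
    near=np.hypot(P[...,0]-.5724,P[...,1]+.0479)<.02
    m=near&(P[...,2]>.070)&(P[...,2]<.092);q=P[m];v,u=np.nonzero(m)
    print(n,len(q),np.percentile(q[:,2],[50,90,99]).round(4))
    for lo in(.072,.078,.081):
        s=q[q[:,2]>lo]; r=cv2.minAreaRect((s[:,:2]*1000).astype(np.float32));print(lo,len(s),np.round(r[0],1),np.round(r[1],1),round(r[2],1),s.mean(0).round(4))
    c=(int(u.mean()),int(v.mean()));a=im[max(c[1]-28,0):c[1]+28,c[0]-32:c[0]+32];a=cv2.resize(a,(256,224),interpolation=cv2.INTER_CUBIC);ims.append(a);print(c[0]-32,max(c[1]-28,0))
save("stud.png",np.hstack(ims))
E
```

```text
w_s1 602 [0.0782 0.0837 0.0848]
0.072 574 [572.6 -47.7] [17.2 14.7] 51.2 [ 0.5724 -0.0477  0.0792]
0.078 328 [572.3 -47.6] [13.5 13.5] 60.9 [ 0.5724 -0.0478  0.0814]
0.081 195 [572.7 -47.7] [14.1  4.8] 11.3 [ 0.5727 -0.0477  0.0832]
302 40
w_s 668 [0.0784 0.0837 0.0847]
0.072 640 [572.6 -47.5] [14.6 17. ] 63.8 [ 0.572  -0.0477  0.0794]
0.078 376 [572.7 -47.5] [13.1 13.6] 56.4 [ 0.5723 -0.0477  0.0815]
0.081 231 [572.4 -47.5] [14.6  4.5] 13.3 [ 0.5725 -0.0476  0.0831]
283 28
w_2 442 [0.0781 0.0834 0.0844]
0.072 403 [575. -47.] [17.  12.6] 13.9 [ 0.5752 -0.047   0.0789]
0.078 224 [573.8 -47. ] [14.7 11.9] 13.7 [ 0.5744 -0.0471  0.0812]
0.081 132 [573.3 -47.5] [13.4  4.5] 13.1 [ 0.5736 -0.0473  0.083 ]
288 216
```

View pics/stud.png

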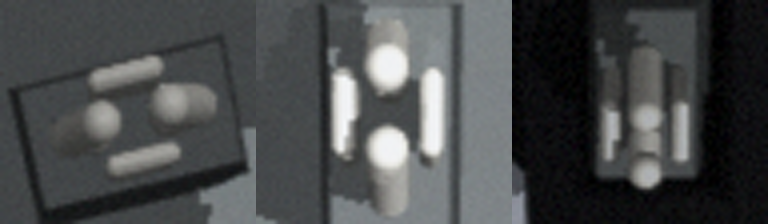

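The stud centre, measured in the two still views, is (572.5, -47.6) mm. I'm carrying the cap there.

>>> arm_command --moves '[0.0105, 0.0262, 0.0018, 0, 0, 0, 255, 0.0105, 0.0262, 0.0018, 0, 0, 0, 255, 0.0105, 0.0262, 0.0018, 0, 0, 0, 255, 0.0105, 0.0262, 0.0018, 0, 0, 0, 255, 0.0105, 0.0262, 0.0018, 0, 0, 0, 255, 0.0105, 0.0262, 0.0018, 0, 0, 0, 255, 0.0105, 0.0262, 0.0018, 0, 0, 0, 255, 0.0105, 0.0262, 0.0018, 0, 0, 0, 255]'

```text
clock: 21.4
ee_pos: [0.5734, -0.0482, 0.1992]
ee_rot: [-3.119, -0.362, 0.008]
ft_force: [-0.0, 0.7, -0.0]
grip_width: 0.0408
```

>>> arm_command --moves '[0, 0, 0.01, 0, 0, 0, 255, 0, 0, 0.01, 0, 0, 0, 255, 0, 0, 0, 0, 0, 0, 255, 0, 0, 0, 0, 0, 0, 255, 0, 0, 0, 0, 0, 0, 255]'

```text
clock: 21.82
ee_pos: [0.5731, -0.0461, 0.1817]
ee_rot: [-3.12, -0.365, 0.002]
ft_force: [0.4, -0.2, 0.7]
grip_width: 0.0413
```

```bash
python3 go.py .5726 -.0477 .165 -76.7
```

```text
clock 21.82 pos [ 0.5731 -0.0461  0.1817] yangle -76.7 tilt [-1.5e-03  6.0e-04 -1.0e+00] q6 1.16 F [ 0.4 -0.2  0.7] w 0.0413
shift tool mm [-0.9  1.5 16.7] turn z 0.0
```

>>> arm_command --moves '[-0.0007, 0.0014, 0.006, 0, 0, 0, 255, 0, 0, 0.005, 0, 0, 0, 255, 0, 0, 0, 0, 0, 0, 255, 0, 0, 0, 0, 0, 0, 255, 0, 0, 0, 0, 0, 0, 255, 0, 0, 0, 0, 0, 0, 255, 0, 0, 0, 0, 0, 0, 255, 0, 0, 0, 0, 0, 0, 255]'

```text
clock: 22.48
ee_pos: [0.5736, -0.0487, 0.1717]
ee_rot: [3.121, 0.363, 0.001]
ft_force: [-0.1, -0.0, -1.0]
grip_width: 0.0411
```

```bash
python3 go.py .5726 -.0477 .165 -76.7; sed -i 's/w_h/w_k/g' wh.py; python3 wh.py;python3 go.py .5726 -.0477 .165 -76.7
```

```text
clock 22.48 pos [ 0.5736 -0.0487  0.1717] yangle -76.7 tilt [ 5.e-04 -0.e+00 -1.e+00] q6 1.16 F [-0.1 -0.  -1. ] w 0.0411
shift tool mm [-0.8 -1.2  6.7] turn z -0.0
clock 22.53 pos [ 0.5736 -0.0487  0.1716] yangle -76.7 tilt [ 4.e-04  0.e+00 -1.e+00] q6 1.16 F [ 0.1  1.  -0.9] w 0.041
shift tool mm [-0.7 -1.2  6.6] turn z -0.0
```

View pics/w_k.png

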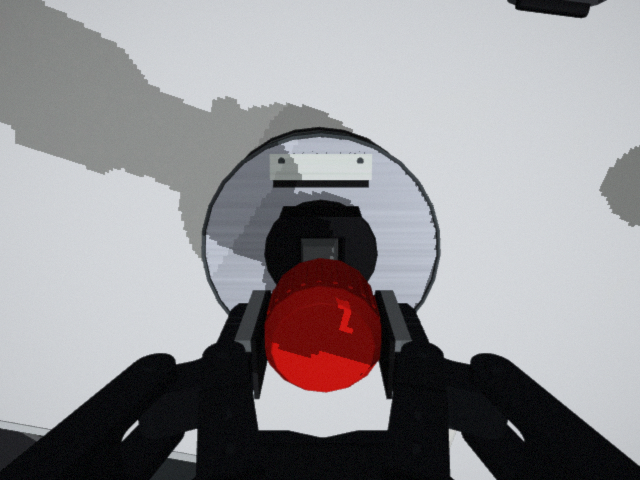

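The cap is upright in the jaws at about (323,325), in front of the stack. TCP needs about a 1 mm correction before I descend.

>>> arm_command --moves '[-0.0008, -0.0012, 0.004, 0, 0, 0, 255, 0, 0, 0, 0, 0, 0, 255, 0, 0, 0, 0, 0, 0, 255, 0, 0, 0, 0, 0, 0, 255, 0, 0, 0, 0, 0, 0, 255, 0, 0, 0, 0, 0, 0, 255, 0, 0, 0, 0, 0, 0, 255, 0, 0, 0, 0, 0, 0, 255]'

```text
clock: 23.2
ee_pos: [0.5725, -0.0477, 0.1675]
ee_rot: [-3.121, -0.363, -0.0]
ft_force: [0.2, -0.4, -0.8]
grip_width: 0.0415
```

```bash
python3 go.py .5726 -.0477 .155 -76.7
```

```text
clock 23.2 pos [ 0.5725 -0.0477  0.1675] yangle -76.7 tilt [ 1.e-04  1.e-04 -1.e+00] q6 1.16 F [ 0.2 -0.4 -0.8] w 0.0415
shift tool mm [ 0.1  0.  12.5] turn z -0.0
```

>>> arm_command --moves '[0, 0, 0.0015, 0, 0, 0, 255, 0, 0, 0.0015, 0, 0, 0, 255, 0, 0, 0.0015, 0, 0, 0, 255, 0, 0, 0.0015, 0, 0, 0, 255, 0, 0, 0.0015, 0, 0, 0, 255, 0, 0, 0.0015, 0, 0, 0, 255, 0, 0, 0.001, 0, 0, 0, 255, 0, 0, 0, 0, 0, 0, 255, 0, 0, 0, 0, 0, 0, 255, 0, 0, 0, 0, 0, 0, 255]'

```text
clock: 24.03
ee_pos: [0.5725, -0.0476, 0.1575]
ee_rot: [-3.12, -0.363, -0.001]
ft_force: [0.9, 0.6, 0.8]
grip_width: 0.0411
```

```bash
python3 go.py .5726 -.0477 .15 -76.7
```

```text
clock 24.03 pos [ 0.5725 -0.0476  0.1575] yangle -76.7 tilt [ 3.e-04  2.e-04 -1.e+00] q6 1.16 F [0.9 0.6 0.8] w 0.0411
shift tool mm [0.  0.1 7.5] turn z -0.0
```

>>> arm_command --moves '[0, 0, 0.001, 0, 0, 0, 255, 0, 0, 0.001, 0, 0, 0, 255, 0, 0, 0.001, 0, 0, 0, 255, 0, 0, 0.001, 0, 0, 0, 255, 0, 0, 0.001, 0, 0, 0, 255, 0, 0, 0.001, 0, 0, 0, 255, 0, 0, 0, 0, 0, 0, 255, 0, 0, 0, 0, 0, 0, 255]'

```text
clock: 24.7
ee_pos: [0.5731, -0.0476, 0.1522]
ee_rot: [3.12, 0.363, 0.004]
ft_force: [2.7, 2.2, 4.9]
grip_width: 0.0412
```

```bash
python3 go.py .5726 -.0477 .14 -76.7
```

```text
clock 24.7 pos [ 0.5731 -0.0476  0.1522] yangle -76.7 tilt [ 2.3e-03  1.0e-04 -1.0e+00] q6 1.16 F [2.7 2.2 4.9] w 0.0412
shift tool mm [-0.6  0.  12.2] turn z -0.0
```

>>> arm_command --moves '[-0.0003, 0, 0.001, 0, 0, 0, 255, 0, 0, 0.001, 0, 0, 0, 255, 0, 0, 0.001, 0, 0, 0, 255, 0, 0, 0.001, 0, 0, 0, 255, 0, 0, 0.001, 0, 0, 0, 255]'

```text
clock: 25.12
ee_pos: [0.5738, -0.0475, 0.1507]
ee_rot: [3.12, 0.363, 0.009]
ft_force: [-1.4, 3.6, 19.8]
grip_width: 0.0409
```

```bash
python3 go.py .5726 -.0477 .14 -76.7
```

```text
clock 25.12 pos [ 0.5738 -0.0475  0.1507] yangle -76.7 tilt [ 6.e-03  2.e-04 -1.e+00] q6 1.16 F [-1.4  3.6 19.8] w 0.0409
shift tool mm [-1.2 -0.  10.6] turn z -0.0
```

>>> arm_command --moves '[0, 0, 0.001, 0, 0, 0, 255, 0, 0, 0.001, 0, 0, 0, 255, 0, 0, 0, 0, 0, 0, 255]'

```text
clock: 25.37
ee_pos: [0.574, -0.0474, 0.1502]
ee_rot: [3.12, 0.363, 0.012]
ft_force: [-1.5, 3.8, 20.2]
grip_width: 0.0411
```

```bash
python3 go.py .5726 -.0477 .14 -76.7
```

```text
clock 25.37 pos [ 0.574  -0.0474  0.1502] yangle -76.7 tilt [ 7.5e-03  1.0e-04 -1.0e+00] q6 1.16 F [-1.5  3.8 20.2] w 0.0411
shift tool mm [-1.5 -0.1 10.2] turn z -0.0
```

>>> arm_command --moves '[-0.0005, 0, 0.001, 0, 0, 0, 255, 0, 0, 0.001, 0, 0, 0, 255, 0, 0, 0.001, 0, 0, 0, 255]' --squeeze 120

```text
clock: 25.62
ee_pos: [0.5732, -0.0475, 0.1457]
ee_rot: [3.12, 0.363, 0.01]
ft_force: [3.0, 1.3, 0.2]
grip_width: 0.0408
```

```bash
python3 go.py .5726 -.0477 .14 -76.7
```

```text
clock 25.62 pos [ 0.5732 -0.0475  0.1457] yangle -76.7 tilt [ 6.7e-03 -2.0e-04 -1.0e+00] q6 1.16 F [3.  1.3 0.2] w 0.0408
shift tool mm [-0.7 -0.   5.7] turn z -0.0
```

The force dropped suddenly, which is the click. I keep pressing towards home.

>>> arm_command --moves '[0, 0, 0.001, 0, 0, 0, 255, 0, 0, 0.001, 0, 0, 0, 255, 0, 0, 0.001, 0, 0, 0, 255, 0, 0, 0.001, 0, 0, 0, 255, 0, 0, 0, 0, 0, 0, 255, 0, 0, 0, 0, 0, 0, 255]'

```text
clock: 26.12
ee_pos: [0.5726, -0.0473, 0.1401]
ee_rot: [-3.12, -0.363, -0.006]
ft_force: [0.6, 4.5, 13.5]
grip_width: 0.041
```

```bash
python3 go.py .5726 -.0477 .14 -76.7
```

```text
clock 26.12 pos [ 0.5726 -0.0473  0.1401] yangle -76.7 tilt [ 0.0034  0.001  -1.    ] q6 1.16 F [ 0.6  4.5 13.5] w 0.041
shift tool mm [-0.1  0.4  0.1] turn z -0.0
```

Home: TCP 0.140 means the underside is at 0.062, and the force is building against the stop. Pressing a little firmer, then a check.

>>> arm_command --moves '[0, 0.0003, 0.001, 0, 0, 0, 255, 0, 0, 0.001, 0, 0, 0, 255, 0, 0, 0, 0, 0, 0, 255, 0, 0, 0, 0, 0, 0, 255, 0, 0, 0, 0, 0, 0, 255, 0, 0, 0, 0, 0, 0, 255]'

```text
clock: 26.62
ee_pos: [0.5726, -0.0473, 0.14]
ee_rot: [-3.12, -0.363, -0.006]
ft_force: [-3.7, 4.9, 21.3]
grip_width: 0.041
```

```bash
python3 go.py .5726 -.0477 .14 -76.7; sed -i 's/w_k/w_e/g' wh.py; python3 wh.py; python3 - <<'E'
from h import *
f=np.load("w_e.npz");K,T,im,d=f["K"],f["T"],f["im"],f["d"];P=cloud(d,K,T)
hsv=cv2.cvtColor(im,cv2.COLOR_RGB2HSV);red=((hsv[...,0]<8)|(hsv[...,0]>172))&(hsv[...,1]>150)&(np.hypot(P[...,0]-.5726,P[...,1]+.0477)<.025)
q=P[red];print("cap z pct",np.percentile(q[:,2],[5,25,50,75,95]).round(4))
# discs height: rim pixels
n=np.hypot(P[...,0]-.5726,P[...,1]+.0477);s=P[(n>.05)&(n<.06)&(P[...,2]>.03)&(P[...,2]<.05)];A=np.c_[s[:,:2]-[.5726,-.0477],np.ones(len(s))];print("disc plane",np.linalg.lstsq(A,s[:,2],rcond=None)[0].round(4),len(s))
im,d,K,T=snap("scene");save("end.png",cv2.resize(im[200:330,300:480],None,fx=4,fy=4,interpolation=cv2.INTER_CUBIC))
E
python3 go.py .5726 -.0477 .14 -76.7
```

```text
clock 26.62 pos [ 0.5726 -0.0473  0.14  ] yangle -76.7 tilt [ 0.004   0.0013 -1.    ] q6 1.16 F [-3.7  4.9 21.3] w 0.041
shift tool mm [-0.1  0.4  0. ] turn z -0.0
cap z pct [0.0702 0.089  0.0928 0.0934 0.0941]
disc plane [0.0161 0.0028 0.0386] 10476
clock 26.72 pos [ 0.5727 -0.0473  0.14  ] yangle -76.7 tilt [ 0.0041  0.0013 -1.    ] q6 1.16 F [-3.6  5.3 21.4] w 0.0406
shift tool mm [-0.2  0.3  0. ] turn z -0.0
```

View pics/end.png

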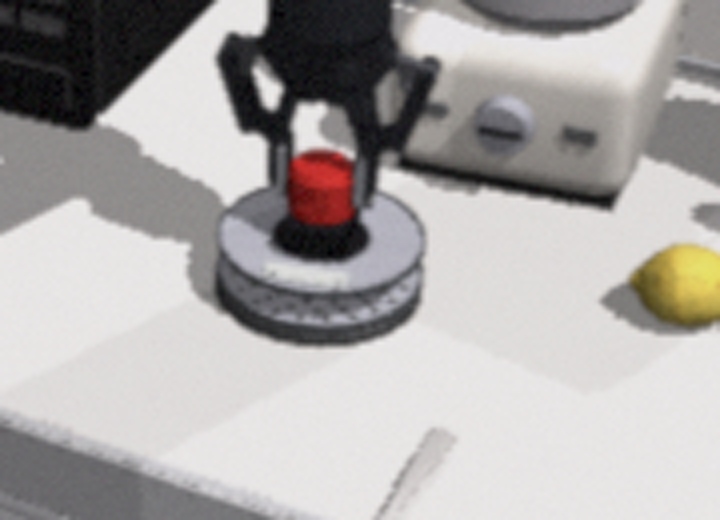

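The end view shows both discs level on the stand, with the red cap at (323,187) down on the hub and held in the jaws. The cap top is at 0.0934 m against 0.094 expected, and it is still pressed with 21 N. Handing in.

```bash
python3 -c "
from rig import *
print(finish_job());print(get_state()['ft_force'])"
```

```text
the job is handed in; nothing more can be done
None
the job is handed in; nothing more can be done
```

I stacked both discs on the spindle and pressed the red cap home. I handed the job in at about 27 s of robot time, still holding the cap down; no verdict was reported.

- **Discs:** the grating disc is below and the slicing disc on top, both hubs up and released. After release the hub tops measured 35.4 mm and 59.4 mm (expected 36 and 60). Both were square to the stand at about 13.3° and centred within about 2 mm.
- **Cap:** the push peaked at about 20 N, then dropped suddenly at the click. I pressed on to the hard stop. The gripper's height there puts the cap's underside at 62 mm, and its top measured 93.4 mm (expected 94). The last reading was about 21 N downward, with the grip set to 120 N.
- **Checks that disagreed:**
  - A fitted circle on the stand's foot was up to 9 mm out, and the overhead camera up to 5 mm. I went by the spindle shoulder and stud, which agreed within 0.5 mm in two close views.
  - The final fit of the top disc's plane suggested a tilt of about 1°. Its points came partly from around the fingers, and the last picture shows both discs level.
- **Other items:** I moved none of the other kitchen things.

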